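# Key the yellow hub into the mixer base

## Robot

A 6-joint arm with a two-finger parallel gripper is mounted at the origin on the work surface. World frame = base frame: x ahead of the robot, y to its left, z up, the work surface at z = 0. Lengths are in m, angles in rad, forces in N, time in s.
With the tool pointing down it reaches from about 0.35 to 0.975 m from the base axis. Payload 4.9 kg.
Tool frame: the origin (TCP) lies at the very end of the fingers, on their centre line; the grasp point (between the pads) lies 19 mm behind it (pinch_z is the distance from the TCP to the grasp point, in m); z points along the fingers, y is the line along which they close (so a half turn about z gives the same grasp; the last joint's range is limited). The gripper opens to 85 mm and grips with 20 to 120 N. Pads are 22 mm wide; open, the fingers measure 114 mm over their backs; the gripper's body (76 mm by 85 mm) begins 54 mm behind the grasp point. The pads swing forward as they close: fully open they stand 13 mm farther back than shut.
Start: joints at [-1.303, 0.053, 1.613, -0, 1.476, -0.119], TCP at [0.236, -0.579, 0.231] pointing down, gripper open.
Joint ranges: [-3.01, 3.01], [-1.01, 2.22], [0.06, 2.58], [-1.02, 4.17], [0.09, 2.62], [-3.14, 3.14]. Speed limits (rad/s): [2.57, 2.57, 3.14, 3.14, 3.14, 3.14].

## Interface

Orientations are given as a unit quaternion [w, x, y, z].
In Python, from plant import * gives the robot as it stands. The module is installed in compiled form; this text tells all that it offers.
- The arm moves only by the tool play_rows, never from a script. Its arguments are lists of equal length, an entry for each row: "linear": the shift along the world's x, y, z in m, a list of three; "turn": the turn about the world's z in degrees. A call has 1 to 8 rows; each row shifts and turns the commanded pose from where the row before left it; what a row does not reach is not made up. A row lasts 1/8 s, in which the tool goes at most 62.5 mm and 10.7 degrees, less where a joint would pass 70% of its speed; a pose out of reach is approached as far as the arm can. A call is refused whole if a number of a shift passes 0.0625 or a number of a turn 10.7, either way. A call with a gripper value outside its range is refused whole. "hand" is the finger opening in m, from 0 to 0.0854, set as the call begins (left out, the last holds). The fingers move at their own pace and stop on an object; the grip force is fixed at half the most. Time passes only in rows, so rows that do not move let the fingers close. It gives the time, the measured TCP pose, the force, the opening and the grip force at its end, in the units of the state.
- state(): the state, without advancing time (a new reading comes with each control period).
- grab_frame(name): name is "scene" or "top" or "wrist"; returns the picture (480x640x3 uint8, red, green, blue); there is no depth.
- camera_info(name): a dict with "camera_matrix" (3x3 intrinsics, pixels), "origin" and "attitude" of the camera in the world; the wrist camera has in their place "mount" (4x4, takes a point from camera to tool coordinates, whose origin is the TCP and whose axes are the flange's). Camera axes: x right, y down, z forward; pixel columns grow to the right and rows downward; lengths in m; the calibration is good to about 2 mm. The wrist camera is an equidistant fisheye: a pixel r from the principal point sees the ray r / f radians off the axis. A picture is of the moment at which its call begins: read the wrist's pose just before it. camera_info takes no time and is no camera call.
- job_done(): hands the job in; it is judged then, once.
Trained networks look in the newest picture that a camera, given by its name, has taken for a name from the list of things; names that differ only in an ending like _2 or _b are one class to them, and where a whole thing is asked for, a point or a joint stands for the part that bears it (a point fixed in the world has none). Each returns a list of dicts, best first, with "p" (0 to 1); they miss things now and then, are a little off and sometimes report something else, mostly with a low value. They report only what shows in the picture. A call takes as long as a camera call. They do not tell look-alikes from the thing itself.
- trace(camera, thing): "region" (480x640 bool, what is visible of it) and "location" ([column, row] in pixels, amid what is visible of it).
The state is a dict: "time": time; "joint_pos": joint angles; "joint_vel": joint speeds; "joint_efforts": joint torques, N m; "tool_pos": TCP position; "tool_rot": TCP orientation; "contact_force": force on the tool from outside, world axes, zero at the start; "ft_torque": the same for the moment, N m; "gripper_width": opening from 0.0 (shut) to 1.0 (fully open); "grasp_force": force on a finger pad.
Only numpy, scipy, OpenCV 4.12 (cv2) and the standard library are available. Lean on these libraries where they do the work, as an engineer would, in place of code of your own. Each camera call takes 0.05 s, during which the arm holds its last target. There are 200 camera calls.

## Task

On one of the two blue mixer bases a yellow hub stands on the drive shaft, but its two tabs ride on top of the steel collar. Turn the yellow hub on its shaft, without lifting it off, until both tabs drop into the keyways and it sits fully home, then let go. The white hub on the other base waits to be washed: leave it as it is.

Things in the scene. Friction and masses are not known exactly. Their poses are not given: they have to be found in the camera images.
- yellow_hub: Loose yellow hub, 0.1-0.2 kg, upright on the base's shaft. Origin: centre of underside; z up. Boss of radius 20, 48 mm tall, blind bore of radius 12 from below. Two tabs at its foot along +x and -x, out to 46 mm from the axis, 16 wide, 16 high. At first they rest on the collar, 40-90 degrees from the keyways, either way. A half turn makes no difference. Turns with light friction; drops 12 mm when aligned and let go.
- yellow_grip (a point): Point on the yellow hub's axis, 72 mm above its underside, inside its upright grip bar: 56 mm long along the hub's x (over the tabs), 14 mm thick, its top 14 mm above this point and its foot (the boss's top) 24 mm below. Pinch it here from above, across its thickness. Axes as the hub's.
- mixer_base: Fixed blue base under the yellow hub, 150 x 150 x 100 mm. Origin: centre of underside. On its top: shaft of radius 9, 38 mm tall; round it a steel collar (radii 27 to 48, 12 mm high) with two gaps, the keyways, along the base's +x and -x, each with a red mark outside. A tab enters within about 10 degrees of the middle. Hub's underside above this origin: 112 mm riding, 100 mm fully home.
- white_tab (a point): Outer upper end of one tab of the white hub, 46 mm from that hub's axis and 16 mm above its underside. The white hub has the yellow one's shape and stands on another, identical blue base; not to be disturbed.
Mind the look-alikes: they are no part of the job. There is more than one size of the yellow_hub; the job needs the larger. What is shaped like the mixer_base but pink is not meant.

How it is judged:
At the end, for the whole second after the job is handed in: The yellow hub stands at rest on the mixer base's shaft, fully home: underside less than 4 mm above the base's top, axis within 10 mm of the base's, tabs within 20 degrees of the keyways' line (either way round), upright within 8.5 degrees; the white hub's tab is within 15 mm of where it was (z of yellow_hub in the frame of mixer_base below 0.104 m and horizontal distance between yellow_hub and mixer_base below 0.01 m and angle between the x axis of yellow_hub and the x axis of mixer_base, either way round below 0.35 rad and angle between yellow_hub's own z axis and vertical below 0.15 rad and linear speed of yellow_hub below 0.02 m/s and distance of white_tab from where it was at the start of the episode below 0.015 m); the robot touches nothing.
It fails at once if the yellow hub is lifted off the shaft (z of yellow_hub in the frame of mixer_base above 0.138 m).
It fails at once if the white hub is turned or shifted by more than 15 mm at its tab (distance of white_tab from where it was at the start of the episode above 0.015 m).
It also fails if it takes over 32 s, if anything falls off the work surface, if the arm or the gripper's body presses on something with over 40 N, if the wrist force passes 120 N, or if a joint passes its speed limit or range.

## Working session

There is one attempt and no reset: what is moved stays moved. The work goes in short steps, Python scripts to look and compute and a tool call to move; the robot and the scene stay as the last step left them, time stands still between calls to the robot, and variables do not carry over. Pictures are saved under pics/ and viewed, at most 10 in all, crops included, and the job is handed in when it is done.

Besides the shell and the picture viewer there is one more tool, called as a command line: name --pt "numbers of a row" for each row, then --argument value for the rest. play_rows: Moves the arm, as the interface text tells. Its arguments: {"type":"object","properties":{"linear":{"type":"array","items":{"type":"array","items":{"type":"number"}}},"turn":{"type":"array","items":{"type":"number"}},"hand":{"type":"number"}},"required":["linear","turn"]}

```bash
mkdir -p pics; cat > h.py <<'E'
from plant import *
import numpy as np, cv2
from scipy.spatial.transform import Rotation as R
def save(n,f): im=grab_frame(n); cv2.imwrite('pics/'+f,im[:,:,::-1]); return im
def att(a):
    a=np.array(a); return a if a.shape==(3,3) else R.from_quat(a[[1,2,3,0]]).as_matrix()
def plane(n,px,z):
    c=camera_info(n); K=np.array(c['camera_matrix']); d=att(c['attitude'])@np.linalg.inv(K)@[px[0],px[1],1]; o=np.array(c['origin'])
    return o+d*(z-o[2])/d[2]
E
python3 - <<'E'
from h import *
a=save('top','top.png'); b=save('scene','scene.png')
print(camera_info('top'),camera_info('scene'),camera_info('wrist'))
for n in('top','scene'):
  for t in('yellow_hub','mixer_base','yellow_grip','white_tab'):
    for r in trace(n,t): print(n,t,round(r['p'],2),np.round(r['location']),r['region'].sum())
print(state())
E
```

```text
{'camera_matrix': array([[564.63690083,   0.        , 328.16688014],
       [  0.        , 564.63690083, 234.79609466],
       [  0.        ,   0.        ,   1.        ]]), 'origin': array([0.33642965, 0.07537474, 1.08485001]), 'attitude': array([ 0.03839003, -0.69565219,  0.71640228, -0.03690542])} {'camera_matrix': array([[590.36537567,   0.        , 323.14543824],
       [  0.        , 590.36537567, 234.27092108],
       [  0.        ,   0.        ,   1.        ]]), 'origin': array([0.86856526, 0.41521992, 1.02248307]), 'attitude': array([-0.11696067,  0.41159375,  0.87352421, -0.23209101])} {'camera_matrix': array([[371.64829954,   0.        , 318.54372143],
       [  0.        , 371.64829954, 236.48735365],
       [  0.        ,   0.        ,   1.        ]]), 'mount': array([[ 7.14116635e-04, -9.57779426e-01, -2.87503151e-01,
         7.26230816e-02],
       [ 9.99999366e-01,  4.33675596e-04,  1.03912120e-03,
        -5.06992668e-04],
       [-8.70565809e-04, -2.87503710e-01,  9.57779128e-01,
        -1.41471471e-01],
       [ 0.00000000e+00,  0.00000000e+00,  0.00000000e+00,
  
[... 572 characters left out ...]
nt_pos': array([-1.30298338e+00,  5.27499815e-02,  1.61297146e+00,  2.57219395e-05,
        1.47597763e+00, -1.19012049e-01]), 'joint_vel': array([-0.00168684, -0.00142498, -0.0008282 ,  0.00015158,  0.00134302,
        0.00129068]), 'joint_efforts': array([-2.99370067e-04, -3.93217421e+01, -3.70028543e+01, -1.64565913e-04,
        1.33165697e-03, -5.66582994e-07]), 'tool_pos': array([ 0.23576989, -0.57877813,  0.23122982]), 'tool_rot': array([-5.40138787e-05,  9.81354270e-01,  1.92207682e-01,  8.81256341e-06]), 'contact_force': array([-0.44204691,  0.29110349,  0.28523207]), 'ft_torque': array([-0.05909831,  0.03825271,  0.03680257]), 'grasp_force': 0.0, 'gripper_width': 1.0006972811946273}
```

View pics/top.png

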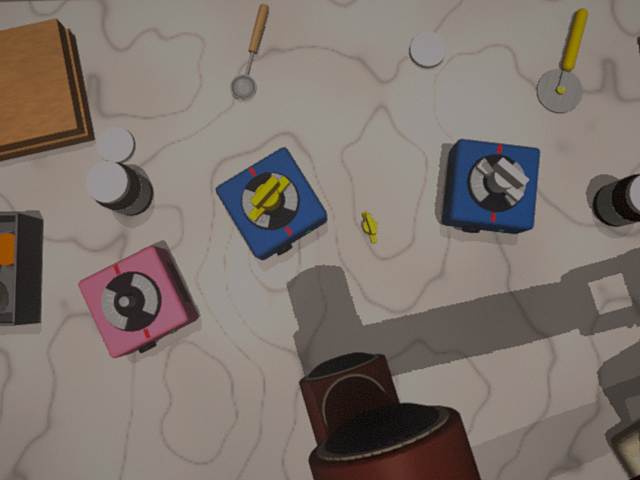

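View pics/scene.png

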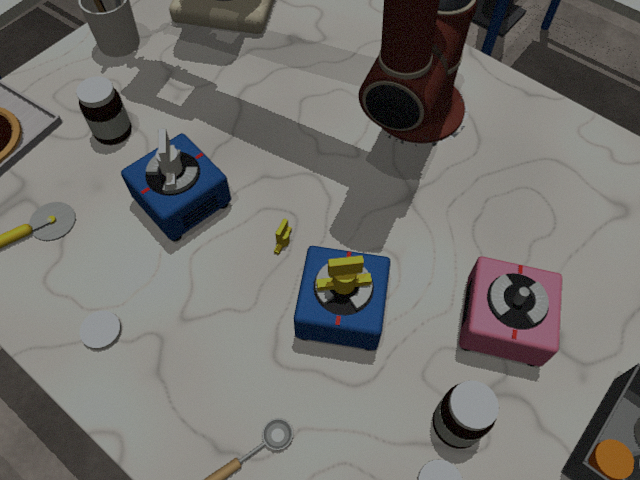

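```bash
python3 - <<'E'
from h import *
im=cv2.imread('pics/top.png'); c=im[135:270,205:340]
cv2.imwrite('pics/crop.png',cv2.resize(c,(594,594),interpolation=cv2.INTER_CUBIC))
hsv=cv2.cvtColor(im,cv2.COLOR_BGR2HSV)
red=((hsv[...,0]<8)|(hsv[...,0]>172))&(hsv[...,1]>150)&(hsv[...,2]>90)
m=np.zeros_like(red); m[135:270,205:340]=1
n,l,s,ce=cv2.connectedComponentsWithStats((red&m).astype('uint8'))
P=[]
for i in range(1,n):
  if s[i,4]>8: p=plane('top',ce[i],.1); P.append(p); print(ce[i],s[i,4],p)
print('centre',(P[0]+P[1])/2,'key deg',np.degrees(np.arctan2(*(P[1]-P[0])[[1,0]])))
for lo in (100,170):
  y=(abs(hsv[...,0].astype(int)-27)<8)&(hsv[...,1]>130)&(hsv[...,2]>lo)&m
  n,l,s,ce=cv2.connectedComponentsWithStats(y.astype('uint8')); i=1+s[1:,4].argmax()
  pts=np.argwhere(l==i)[:,::-1].astype(np.float32)
  W=np.array([plane('top',q,.15)[:2] for q in pts]); v=np.linalg.svd(W-W.mean(0))[2][0]
  print(lo,ce[i],s[i],'ang',np.degrees(np.arctan2(v[1],v[0])),W.mean(0))
E
```

```text
[252.1 171.1] 30 [0.55951547 0.2076543  0.1       ]
[288.16129032 230.22580645] 31 [0.45191446 0.14589334 0.1       ]
centre [0.50571497 0.17677382 0.1       ] key deg -150.14498254960375
100 [269.078125   191.13368056] [250 176  40  31 576] ang 126.99432917274387 [0.51309986 0.17291674]Traceback (most recent call last):
  File "<stdin>", line 14, in <module>
ValueError: attempt to get argmax of an empty sequence
```

View pics/crop.png

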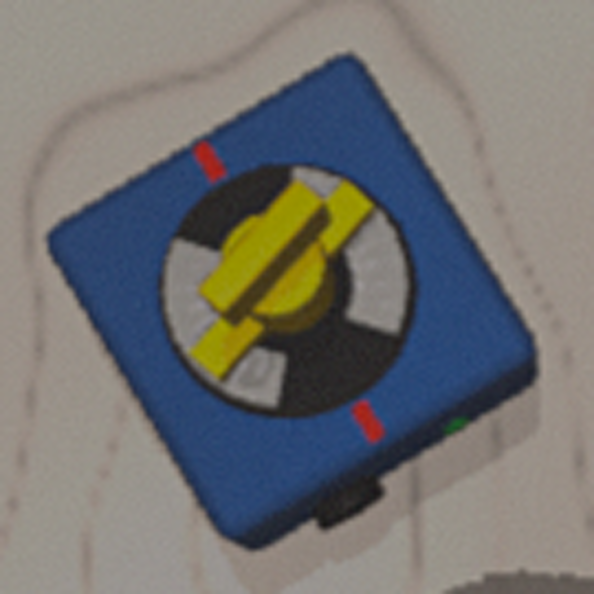

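The yellow hub is on the left blue base: bar centre at about (265,191), red marks at (252,171) and (288,230). The bar lies at about -44° and the keyways at about 30°, so it needs about +74°. The white hub is at (505,178). I'll lift, then hover over the yellow hub with the fingers across the bar.

play_rows --pt "0 0 0.05" --pt "0 0 0.05" --pt "0.017 0.047 0" --pt "0.017 0.047 0" --pt "0.017 0.047 0" --pt "0.017 0.047 0" --pt "0.017 0.047 0" --pt "0.017 0.047 0" --turn '[0,0,7,7,7,7,7,7]'

```text
time: 1.5
tool_pos: [0.338, -0.2953, 0.3315]
tool_rot: [0.0, 0.846, 0.533, 0.0]
contact_force: [0.6, 0.0, -0.0]
gripper_width: 0.993
grasp_force: 0.0
```

play_rows --pt "0.017 0.047 0" --pt "0.017 0.047 0" --pt "0.017 0.047 0" --pt "0.017 0.047 0" --pt "0.017 0.047 0" --pt "0.017 0.047 0" --pt "0.017 0.047 0" --pt "0.017 0.047 0" --turn '[7,7,7,7,7,7,7,7]' --hand 0.06

```text
time: 2.5
tool_pos: [0.4741, 0.0809, 0.3316]
tool_rot: [0.0, 0.497, 0.868, 0.0]
contact_force: [1.6, -1.2, 0.3]
gripper_width: 0.704
grasp_force: 0.0
```

play_rows --pt "0.017 0.047 0" --pt "0.017 0.047 0" --pt "0 0 0" --turn '[7,7,0]'

```text
time: 2.88
tool_pos: [0.5079, 0.1757, 0.3307]
tool_rot: [-0.001, 0.387, 0.922, -0.0]
contact_force: [-0.6, -0.7, -0.3]
gripper_width: 0.704
grasp_force: 0.0
```

```bash
python3 - <<'E'
from h import *
s=state(); x=R.from_quat(s['tool_rot'][[1,2,3,0]]).as_matrix()
print(s['time'],s['tool_pos'],s['joint_pos'],'y yaw',np.degrees(np.arctan2(x[1,1],x[0,1])),x[:,2],s['gripper_width'])
save('wrist','w1.png'); 
for r in trace('wrist','yellow_grip'): print(r['p'],r['location'],r['region'].sum())
# bar top corners from crop
C=np.array([[297,180],[330,208],[235,312],[200,290]])/4.4+[205,135]
W=np.array([plane('top',c,.198)[:2] for c in C]); print(W.mean(0))
for a,b in((3,0),(2,1)): d=W[b]-W[a]; print(np.degrees(np.arctan2(d[1],d[0])),np.linalg.norm(d))
T=[plane('top',np.array(c)/4.4+[205,135],.128)[:2] for c in([207,363],[357,205])]; d=T[1]-T[0]; print(np.degrees(np.arctan2(d[1],d[0])),np.linalg.norm(d),(T[0]+T[1])/2)
E
```

```text
2.875 [0.50791742 0.17568264 0.33074356] [ 1.94300239e-01 -1.96039374e-01  1.68575600e+00  3.88178387e-04
  1.65298394e+00 -5.80901508e-01] y yaw 44.4176210014571 [-1.16176813e-03  1.65671337e-04 -9.99999311e-01] 0.7040075289244282
0.76 [314.9, 208.9] 2784
[0.50404498 0.17384167]
-42.28447874323991 0.05323938024585734
-43.375653137918135 0.05106739766661962
-44.517619040988706 0.08506175543753876 [0.50269622 0.17536865]
```

View pics/w1.png

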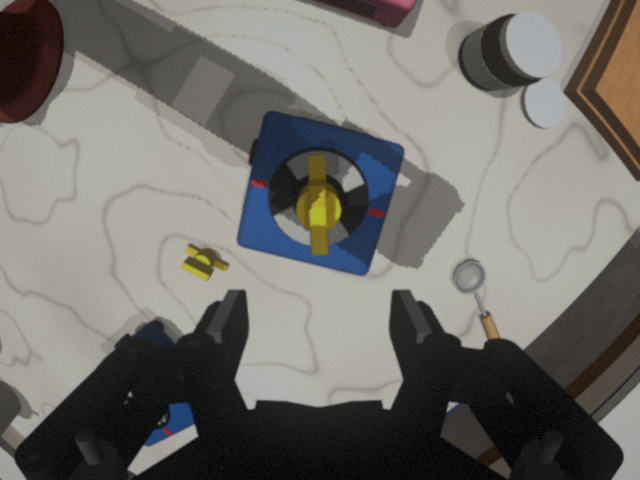

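The wrist view shows the bar upright in the image at column ~319, midway between the fingers, and the red marks at (259,184) and (377,213). I'll check the centre with the wrist projection.

```bash
cat >> h.py <<'E'
def wplane(px,z,s):
    c=camera_info('wrist');K=c['camera_matrix'];M=c['mount']
    u=(np.array(px)-K[:2,2])/K[0,0];t=np.linalg.norm(u);d=np.r_[u/t*np.sin(t),np.cos(t)]
    T=R.from_quat(s['tool_rot'][[1,2,3,0]]).as_matrix();o=T@M[:3,3]+s['tool_pos'];d=T@M[:3,:3]@d
    return o+d*(z-o[2])/d[2]
E
python3 - <<'E'
from h import *
s=state()
a,b=wplane([259,184],.1,s),wplane([377,213],.1,s);d=b-a
print((a+b)/2,np.linalg.norm(d),np.degrees(np.arctan2(d[1],d[0])))
a,b=wplane([317.5,160],.128,s),wplane([319.5,254],.128,s);d=b-a
print((a+b)/2,np.linalg.norm(d),np.degrees(np.arctan2(d[1],d[0])))
E
```

```text
[0.50545434 0.17462963 0.1       ] 0.12506767211316835 30.16232203827719
[0.50851427 0.17158472 0.128     ] 0.09180738863092483 -44.585525655450496
```

play_rows --pt "-0.003 0 -0.02" --pt "0 0 -0.03" --pt "0 0 -0.03" --pt "0 0 -0.03" --pt "0 0 -0.03" --pt "0 0 -0.022" --pt "0 0 0" --turn '[1,0,0,0,0,0,0]'

```text
time: 3.85
tool_pos: [0.5024, 0.1717, 0.1659]
tool_rot: [-0.002, 0.382, 0.924, -0.002]
contact_force: [-0.4, -0.2, -1.0]
gripper_width: 0.702
grasp_force: 0.0
```

play_rows --pt "0 0 0" --pt "0 0 0" --pt "0 0 0" --pt "0 0 0" --pt "0 0 0" --pt "0 0 0" --turn '[0,0,0,0,0,0]' --hand 0.0

```text
time: 4.6
tool_pos: [0.5055, 0.1733, 0.1706]
tool_rot: [0.001, 0.381, 0.924, 0.0]
contact_force: [-1.6, -0.6, 6.0]
gripper_width: 0.153
grasp_force: 63.0
```

play_rows --pt "0 0 0" --pt "0 0 0" --pt "0 0 0" --pt "0 0 0" --pt "0 0 0" --pt "0 0 0" --turn '[5,5,5,5,5,5]'

```text
time: 5.35
tool_pos: [0.5064, 0.1742, 0.1707]
tool_rot: [0.002, 0.128, 0.992, 0.002]
contact_force: [3.7, 2.5, 3.1]
gripper_width: 0.155
grasp_force: 62.5
```

```bash
python3 - <<'E'
from h import *
s=state(); x=R.from_quat(s['tool_rot'][[1,2,3,0]]).as_matrix()
print(s['tool_pos'],np.degrees(np.arctan2(x[1,1],x[0,1])),s['contact_force'],s['ft_torque'],s['joint_pos'])
E
```

```text
[0.50644515 0.17419027 0.17069674] 75.31282695453855 [3.66816108 2.48600617 3.06900548] [ 0.58661923 -0.50186602 -0.14620734] [ 1.91323856e-01 -1.20614208e-01  1.88476456e+00  1.84998505e-03
  1.37212046e+00 -1.12348535e+00]
```

play_rows --pt "0 0 0" --pt "0 0 0" --pt "0 0 0" --pt "0 0 0" --pt "0 0 0" --pt "0 0 0" --pt "0 0 0" --pt "0 0 0" --turn '[6,6,6,6,6,6,6,2.5]'

```text
time: 6.35
tool_pos: [0.5071, 0.1756, 0.1703]
tool_rot: [0.004, -0.257, 0.966, 0.002]
contact_force: [6.9, 7.5, -2.7]
gripper_width: 0.154
grasp_force: 61.9
```

play_rows --pt "0 0 0" --pt "0 0 0" --turn '[0,0]'

```text
time: 6.6
tool_pos: [0.5071, 0.1756, 0.1703]
tool_rot: [0.004, -0.256, 0.967, 0.002]
contact_force: [5.9, 6.8, -0.4]
gripper_width: 0.146
grasp_force: 62.0
```

play_rows --pt "0 0 0" --pt "0 0 0" --pt "0 0 0" --pt "0 0 0" --pt "0 0 0" --turn '[0,0,0,0,0]' --hand 0.06

```text
time: 7.22
tool_pos: [0.5047, 0.1731, 0.1692]
tool_rot: [-0.0, -0.256, 0.967, -0.0]
contact_force: [-0.4, -0.0, -0.1]
gripper_width: 0.7
grasp_force: 0.0
```

play_rows --pt "0 0 0.01" --pt "0 0 0.02" --pt "0 0 0.03" --pt "0 0 0.05" --pt "0 0 0.05" --pt "0 0 0" --turn '[0,0,0,0,0,0]'

```text
time: 7.98
tool_pos: [0.507, 0.1737, 0.3376]
tool_rot: [0.006, -0.256, 0.967, -0.0]
contact_force: [1.0, -0.3, 0.2]
gripper_width: 0.703
grasp_force: 0.0
```

```bash
python3 - <<'E'
from h import *
s=state(); x=R.from_quat(s['tool_rot'][[1,2,3,0]]).as_matrix()
print(s['tool_pos'],np.degrees(np.arctan2(x[1,1],x[0,1])))
save('wrist','w2.png'); im=save('scene','s2.png')
cv2.imwrite('pics/s2c.png',cv2.resize(im[210:380,270:430,::-1],None,fx=3.5,fy=3.5,interpolation=cv2.INTER_CUBIC))
E
```

```text
[0.50697373 0.17366798 0.33757488] 119.66710250124791
```

View pics/w2.png

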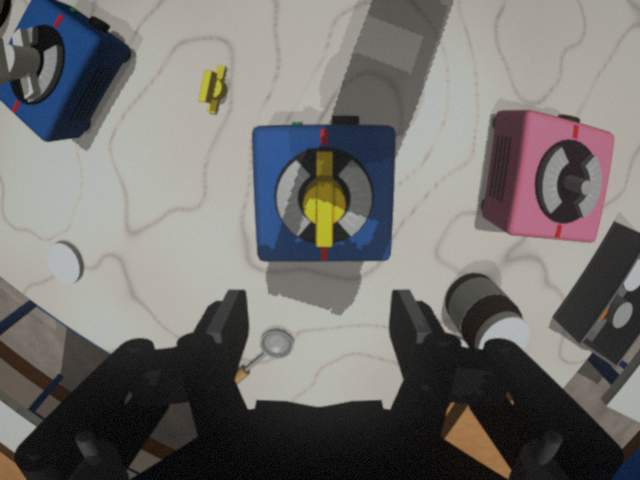

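View pics/s2c.png

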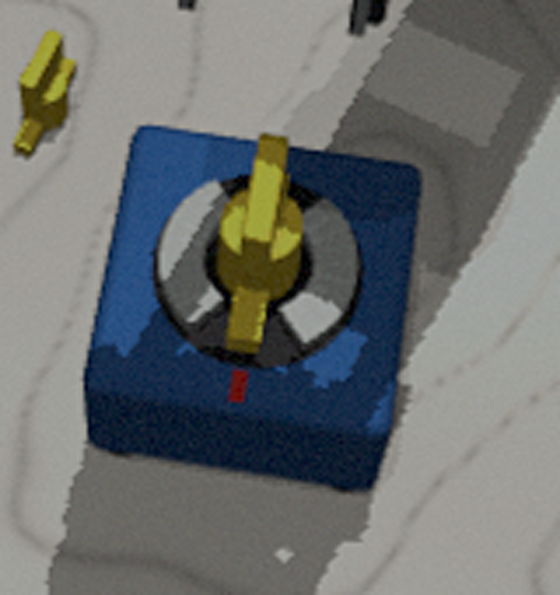

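The tabs are in line with the red marks (wrist column ~324). I'll check the height by projecting the home and riding models into the scene picture.

```bash
python3 - <<'E'
from h import *
c=camera_info('scene');A=att(c['attitude']);K=c['camera_matrix']
def pr(p): q=K@A.T@(np.array(p)-c['origin']); return np.round(((q[:2]/q[2])-[270,210])*3.5)
a=np.radians(30);d=np.array([np.cos(a),np.sin(a)]);C=np.array([.505,.1755])
print('red',pr([*(C+.062*d),.1]))
for z in(.1,.112):
  print(z,'tab end top/bottom',pr([*(C+.046*d),z+.016]),pr([*(C+.046*d),z]),'bar top ends',pr([*(C+.028*d),z+.086]),pr([*(C-.028*d),z+.086]))
E
```

```text
red [234. 381.]
0.1 tab end top/bottom [240. 338.] [239. 351.] bar top ends [251. 239.] [269. 131.]
0.112 tab end top/bottom [241. 327.] [240. 341.] bar top ends [253. 227.] [270. 119.]
```

Allowing for the red mark's offset of about (4,5) px, the far end of the bar should show at row 136 if home and 124 if riding. It shows at about 136, so the hub is home.

```bash
python3 -c "
from plant import *
print(job_done())"
```

```text
the job is handed in; nothing more can be done
None
```

I turned the yellow hub about +74° on its shaft and let go; the last pictures show both tabs lined up with the keyways and the hub at its fully-home height. I kept clear of the white hub, and I handed the job in at about 8 s; no verdict came back.

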